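# Push a spent battery pack under the sprung flap of the return box

### The arm

A 6-joint arm with a two-finger parallel gripper is mounted at the origin on the work surface. World frame = base frame: x ahead of the robot, y to its left, z up, the work surface at z = 0. Lengths are in m, angles in rad, forces in N, time in s.
With the tool pointing down it reaches from about 0.425 to 0.95 m from the base axis. Payload 3.5 kg.
Tool frame: the origin (TCP) lies on the mounting face of the last link; the fingertips stand 173 mm ahead of it and the grasp point (between the pads) lies 155 mm ahead of it; z points along the fingers, x is the direction in which the jaws open and shut, and the axes are right-handed (so a half turn about z gives the same grasp; the last joint's range is limited). The gripper opens to 85 mm and grips with 20 to 120 N. Pads are 22 mm wide; open, the fingers measure 114 mm over their backs; the gripper's body (76 mm by 85 mm) begins 54 mm behind the grasp point. The pads swing forward as they close: fully open they stand 13 mm farther back than shut.
Start: joints at [-1.481, 0.286, 1.577, -0, 1.279, -0.15], TCP at [0.16, -0.656, 0.405] pointing down, gripper open.
Joint ranges: [-2.77, 2.77], [-0.9, 2.22], [0.21, 2.48], [-1.53, 4.67], [0.24, 2.81], [-2.84, 2.84]. Speed limits (rad/s): [2.79, 2.79, 3.14, 3.14, 3.14, 3.14].

### API

Orientations are given as a unit quaternion [x, y, z, w].
In Python, from plant import get_state, read_camera, sign_off gives the robot as it stands.
- The arm moves only by the shell command python3 -m jog 'ROWS' [FORCE]. ROWS is JSON, a list of rows, each an object of numbers: "grip": the closure, from 0 (fully open) to 1 (shut); "x", "y", "z": the shift along the tool's x, y, z in mm; "rx", "ry", "rz": the turn, a rotation vector about the tool's x, y, z in degrees. A call has 1 to 8 rows; each row shifts and turns the commanded pose from where the row before left it, along the tool's axes as they then stand; what a row does not reach is not made up. A row lasts 1/12 s, in which the tool goes at most 41.7 mm and 7.16 degrees, less where a joint would pass 70% of its speed; a pose out of reach is approached as far as the arm can. A call with a gripper value outside its range is refused whole. The fingers move at their own pace and stop on an object; FORCE is the grip in N (left out, the last holds). Time passes only in rows, so rows that do not move let the fingers close. It gives the time, the measured TCP pose, the force and the opening at its end, in the units of the state.
- get_state(): the state, without advancing time (a new reading comes with each control period).
- read_camera(name): name is "scene" or "top"; returns a dict with "frame" (384x512x3 uint8, red, green, blue), "intrinsics" (3x3 intrinsics, pixels), "R" (3x3) and "t" (3): a world point X has camera coordinates R X + t. Camera axes: x right, y down, z forward; pixel columns grow to the right and rows downward; lengths in m; the calibration is good to about 2 mm. A picture is of the moment at which its call begins. There is no depth.
- sign_off(): hands the job in, once; it reports no verdict.
The state is a dict: "time": time; "qpos": joint angles; "dq": joint speeds; "joint_efforts": joint torques, N m; "eef_pos": TCP position; "tcp_rot": TCP orientation; "contact_force": force on the tool from outside, world axes, zero at the start; "wrist_torque": the same for the moment, N m; "opening": opening from 0.0 (shut) to 1.0 (fully open).
Only numpy, scipy, OpenCV 4.12 (cv2) and the standard library are available. Lean on these libraries where they do the work, as an engineer would, in place of code of your own. Each camera call takes 0.05 s, during which the arm holds its last target.

### The job

A spent battery pack lies on the loading deck of the battery return box. Swing the box's spring-closed flap inward by its side push bar with one fingertip and hold it open while the other finger pushes the pack under it, until the pack drops down the chute into the tray; then let the flap close. Only push: do not lift the pack, do not shove it against the closed flap, and leave the other things on the bench alone.

Things in the scene. Friction and masses are not known exactly. Their poses are not given: they have to be found in the camera images.
- return_box: Grey steel battery return box, fixed to the bench; it turns up to 0.3 rad with the start. Origin: on the bench top, under the closed flap, midway across. Its x axis is the way the pack is pushed (away from the robot), y left, z up. Offsets in the other entries are in this frame.
- deck_end (a point): Middle of the far edge of the loading deck, on its surface: x = -8 mm, 60 mm above the bench. The flat deck is 76 mm wide and runs from x = -150 mm to here, with 8 mm high guide strips along both edges that leave a channel 60 mm wide. From here a steel chute falls at 46 degrees, under the flap, into the tray.
- lintel (a point): Top middle of the upright frame over the opening, 124 mm above the bench. The frame stands at x = -6 to 8 mm; its opening is 60 mm wide, its cheeks 8 mm thick.
- tray (a point): Middle of the open tray's floor behind the flap, at x = 90 mm, 6 mm above the bench. The tray ends at x = 152 mm, is 78 mm wide outside and has walls 90 mm high above the bench.
- flap (a joint): Opening angle of the flap, rad: 0 closed, growing as it swings inward (away from the robot) and up; stop at 1.4. A light spring closes it (2 to 6 N at the push bar). Hinge axis along y, 116 mm above the bench at x = 0. The pack fits under it fully above about 0.9 rad, but its front may follow behind the flap as the flap swings up.
- flap_edge (a point): Middle of the flap's lower edge, 54 mm from the hinge axis. The flap is a plain steel plate 57 mm wide and 3 mm thick; closed, it hangs to 2 mm above deck level.
- push_bar (a point): Middle (y = 77) of the push bar: level dark rod, 9 mm thick, left of the box, y = 46 to 108 mm; one piece with the flap, 42 mm from the hinge axis. Closed: x = -24, 82 mm above the bench. Pushed along +x it opens the flap: at x = 0, 0.61 rad and 74 mm high; at x = 24 mm, 1.22 rad and 82 mm. Below it is only the bench, so a fingertip just over deck level meets it.
- pack: Black battery pack, block 62 (x) by 46 (y) by 20 mm (z), about 0.15 kg, flat on the deck in the channel, long side about along the box's x, front 10 to 50 mm short of the flap. Origin: centre of its underside. Pushed under the open flap, it tips over the deck's end once its middle is past it, and slides down the chute by itself.
- tape_roll: Grey tape roll lying flat, 70 mm across, 18 mm high; right of the box. Leave alone. Origin: centre of underside.
- screw_tin: Round aluminium tin, 60 mm across, 32 mm high; left of the box. Leave alone. Origin: centre of underside.
- driver: Screwdriver, 170 mm, lying at the right. Leave alone.
- meter: Yellow handheld meter, 150 by 75 by 34 mm, lying at the left. Leave alone. Origin: centre of underside.
- radio: Black radio handset lying at the right, 55 by 110 by 35 mm with a short stub aerial on its left end. Leave alone. Origin: centre of underside.
- mug: White mug, 80 mm across, 90 mm high, at the far left. Leave alone. Origin: centre of underside.
- cleaner: White closed bottle, 50 mm across, 140 mm high, at the far right. Leave alone. Origin: centre of underside.
There are look-alikes about, which are no part of the job. Of the things that look like the pack, the largest one is meant.

How it is judged:
On the way:
1. one finger holds the flap open while the other pushes the pack under it: fingers touch both, flap open more than 0.5 rad, the pack's front past the flap (value of joint flap above 0.5 rad and contact force between the fingers and flap above 0.3 N and contact force between the fingers and pack above 0.1 N and x of pack in the frame of return_box above -0.026 m), for 0.05 s.
At the end, for the whole second after the job is handed in: The pack lies at rest in the tray behind the flap (its underside's centre 12 to 150 mm beyond the flap, within 40 mm of the middle, less than 45 mm above the bench) and the flap is closed to within 0.06 rad (x of pack in the frame of return_box between 0.012 and 0.15 m and y of pack in the frame of return_box between -0.04 and 0.04 m and z of pack in the frame of return_box below 0.045 m and value of joint flap below 0.06 rad and linear speed of pack below 0.02 m/s); the robot touches nothing.
It fails at once if the pack is lifted (more than 12 mm above the deck) (height (world z) of pack above 0.072 m).
It fails at once if the pack is shoved against the closed flap (contact force between pack and flap above 1.5 N and value of joint flap below 0.35 rad and x of pack in the frame of return_box below -0.015 m).
It fails at once if another thing on the bench is moved by more than 30 mm (distance of any of tape_roll, screw_tin, driver, meter, radio, mug, cleaner from where it was at the start of the episode above 0.03 m).
It also fails if it takes over 48 s, if anything falls off the work surface, if the arm or the gripper's body presses on something with over 40 N, if the wrist force passes 120 N, or if a joint passes its speed limit or range.

## Working session

There is one attempt and no reset: what is moved stays moved. The work goes in short steps, Python scripts to look and compute and a shell command to move; the robot and the scene stay as the last step left them, time stands still between calls to the robot, and variables do not carry over. Pictures are saved under pics/ and viewed, and the job is handed in when it is done.

```bash
mkdir -p pics; ls; python3 - <<'E'
from plant import *
import cv2,numpy as np
s=get_state();print(s)
for n in("scene","top"):
    c=read_camera(n);cv2.imwrite(f"pics/{n}0.png",c["frame"][:,:,::-1]);print(n,c["intrinsics"],c["R"],c["t"])
E
```

```text
pics
{'time': 0.0, 'qpos': array([-1.48101087e+00,  2.87186931e-01,  1.57818947e+00, -1.69052451e-05,
        1.27859002e+00, -1.49994102e-01]), 'dq': array([-0.00060639,  0.00121127, -0.00034102,  0.00120537, -0.00143398,
        0.00082287]), 'joint_efforts': array([-1.14222104e-03, -4.05983484e+01, -2.92626625e+01, -1.29169603e-04,
        5.94483427e-03, -2.61207189e-08]), 'eef_pos': array([ 0.16031318, -0.65542572,  0.40332576]), 'tcp_rot': array([ 0.78660394, -0.61745675, -0.0008195 , -0.00085859]), 'contact_force': array([-0.4964597 ,  1.01214985,  1.26563031]), 'wrist_torque': array([-0.00545822, -0.00977131, -0.0168213 ]), 'opening': 0.9994713878958942}
scene [[400.50721784   0.         251.80704382]
 [  0.         400.50721784 184.81860297]
 [  0.           0.           1.        ]] [[ 0.29849699  0.95421589 -0.0192764 ]
 [ 0.67773597 -0.22614295 -0.69966658]
 [-0.67199219  0.19578405 -0.71420942]] [-0.16168811 -0.29687068  1.58978411]
top [[378.8193436    0.         252.95898343]
 [  0.         378.8193436  189.78984023]
 [  0.           0.           1.        ]] [[-0.0269518  -0.99955131 -0.01306825]
 [-0.98647854  0.0287089  -0.16135638]
 [ 0.16165916  0.0085427  -0.98680968]] [0.01224341 0.5697725  0.97492488]
```

View pics/scene0.png

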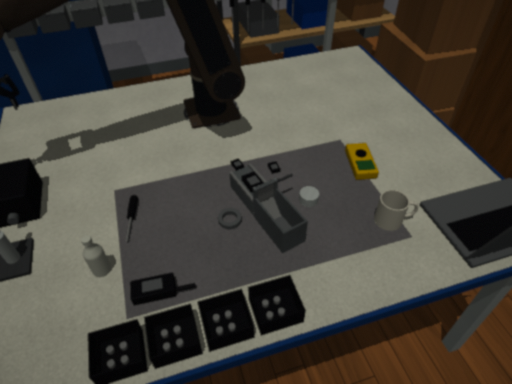

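View pics/top0.png

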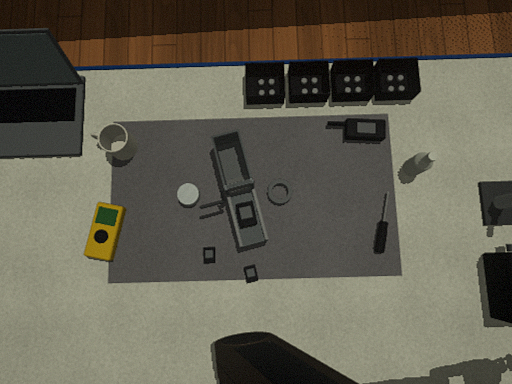

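The top view shows the box near (237,190), the pack on the deck near (246,213), the push bar near (211,210) with its shadow, and two smaller look-alikes at (209,255) and (250,273). I'll zoom in next.

```bash
python3 - <<'E'
import cv2
a=cv2.imread("pics/top0.png")[120:290,170:300];b=cv2.imread("pics/scene0.png")[145:255,215:325]
def e(i,f): return cv2.convertScaleAbs(cv2.resize(i,None,fx=f,fy=f,interpolation=cv2.INTER_CUBIC),alpha=1.8)
cv2.imwrite("pics/topz.png",e(a,3.5));cv2.imwrite("pics/scz.png",e(b,5.4))
E
```

```text
(no output)
```

View pics/topz.png

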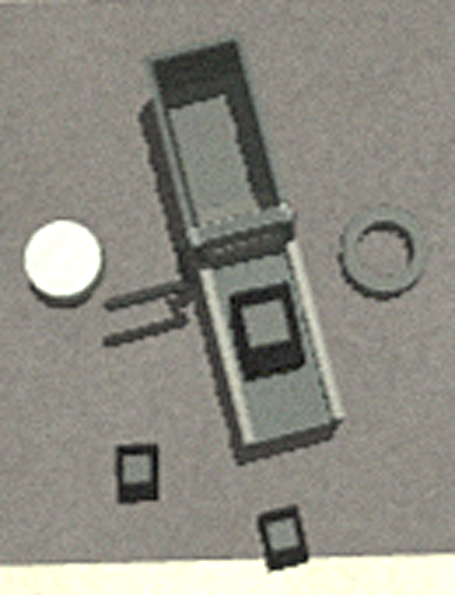

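View pics/scz.png

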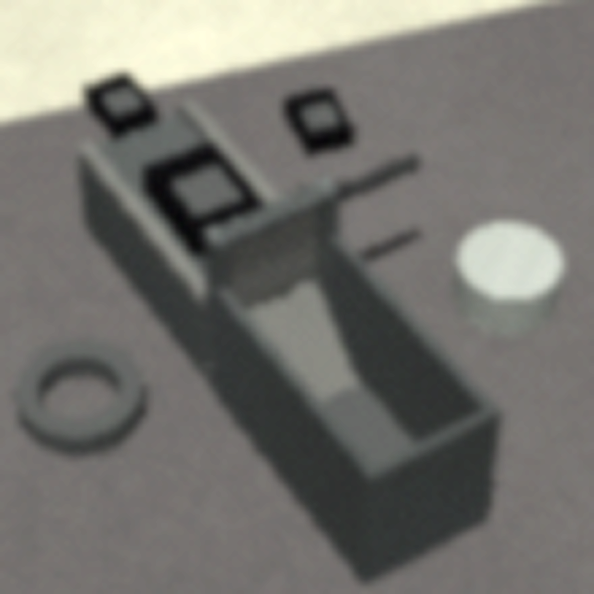

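```bash
cat > h.py <<'E'
import numpy as np,cv2
from plant import *
def cast(c,uv,z):
    R,t,K=c["R"],c["t"],c["intrinsics"]
    o=-R.T@t; d=R.T@np.linalg.inv(K)@np.array([uv[0],uv[1],1.]);return o+d*(z-o[2])/d[2]
def proj(c,X):
    p=c["intrinsics"]@(c["R"]@np.array(X)+c["t"]);return p[:2]/p[2]
def se2(m,w):
    m=np.array(m);w=np.array(w);mc,wc=m.mean(0),w.mean(0);a,b=m-mc,w-wc
    th=np.arctan2((a[:,0]*b[:,1]-a[:,1]*b[:,0]).sum(),(a*b).sum())
    R=np.array([[np.cos(th),-np.sin(th)],[np.sin(th),np.cos(th)]]);t=wc-R@mc
    return th,R,t,np.round((w-(m@R.T+t))*1e3,1)
E
python3 - <<'E'
from h import *
c=read_camera("top");s=read_camera("scene")
M=[(-.15,.038,.068,237,443),(-.15,-.038,.068,343,416),(.152,.039,.09,150,60),(.152,-.039,.09,238,40),(-.006,.038,.124,192,247),(-.006,-.038,.124,293,218)]
w=[cast(c,(u/3.5+170-.36,v/3.5+120-.36),z)[:2] for _,_,z,u,v in M]
th,R,t,res=se2([m[:2] for m in M],w);print("top",th,t,res.tolist())
M=[(-.15,-.038,.068,80,152),(.152,.039,.09,497,412),(.152,-.039,.09,367,475),(.008,-.038,.124,213,240),(.008,.038,.124,335,190)]
w2=[cast(s,(u/5.4+215-.4,v/5.4+145-.4),z)[:2] for _,_,z,u,v in M]
th2,R2,t2,res=se2([m[:2] for m in M],w2);print("scene",th2,t2,res.tolist())
# pack: dark top outline corners
for n,cc,pts,f,o in(("top",c,[(230,295),(287,283),(304,362),(246,382)],3.5,(170,120)),("sc",s,[(148,172),(215,148),(262,205)],5.4,(215,145))):
  for p in pts:
    P=cast(cc,(p[0]/f+o[0]-.4,p[1]/f+o[1]-.4),.08)[:2];print(n,np.round(1e3*R.T@(P-t),1))
# bar
for p in[(105,305),(190,285)]:
  P=cast(c,(p[0]/3.5+169.6,p[1]/3.5+119.6),.082)[:2];print('bar',np.round(1e3*R.T@(P-t),1))
for p in[(418,162)]:
  P=cast(s,(p[0]/5.4+214.6,p[1]/5.4+144.6),.082)[:2];print('bar',np.round(1e3*R.T@(P-t),1))
E
```

```text
top 0.22313248763843538 [0.57171412 0.03256826] [[3.2, 3.8], [4.0, -0.7], [-3.5, -5.2], [-7.2, 4.0], [0.7, -1.8], [2.8, -0.1]]
scene 0.2380131807335408 [0.56953065 0.03079824] [[7.3, 2.1], [-0.4, -1.1], [-2.2, 0.0], [-4.2, 0.6], [-0.6, -1.6]]
top [-39.7  19.4]
top [-41.5 -23.7]
top [-101.3  -21.3]
top [-104.9   23.5]
sc [-98.9 -21.3]
sc [-96.1  20.5]
sc [-43.7  19.6]
bar [-24.2 110.7]
bar [-25.4  46.2]
bar [-25.7 110.5]
```

```bash
python3 -m jog '[{"x":-15,"y":-35.5},{"x":-15,"y":-35.5},{"x":-15,"y":-35.5},{"x":-15,"y":-35.5},{"x":-15,"y":-35.5},{"x":-15,"y":-35.5},{"x":-15,"y":-35.5},{"x":-15,"y":-35.5}]'
python3 -m jog '[{"x":-15,"y":-35.5},{"x":-15,"y":-35.5},{"x":-35},{"x":-35},{"x":-35},{"x":-35},{"x":-35},{"x":-35}]'
```

```text
$[0]: bad value
$[0]: bad value
```

```bash
python3 -m jog '[{"grip":0,"x":-15,"y":-35.5,"z":0,"rx":0,"ry":0,"rz":0}]'; python3 -m jog '[{"grip":0,"x":-15,"y":-35.5}]'
```

```text
time: 0.28
eef_pos: [0.1874, -0.635, 0.4041]
tcp_rot: [0.785, -0.62, -0.0, 0.001]
contact_force: [1.0, 0.6, 0.6]
opening: 0.999$[0]: bad value
```

```bash
python3 -m jog '[{"grip":0,"x":-15,"y":-35.5,"z":0,"rx":0,"ry":0,"rz":0},{"grip":0,"x":-15,"y":-35.5,"z":0,"rx":0,"ry":0,"rz":0},{"grip":0,"x":-15,"y":-35.5,"z":0,"rx":0,"ry":0,"rz":0},{"grip":0,"x":-15,"y":-35.5,"z":0,"rx":0,"ry":0,"rz":0},{"grip":0,"x":-15,"y":-35.5,"z":0,"rx":0,"ry":0,"rz":0},{"grip":0,"x":-15,"y":-35.5,"z":0,"rx":0,"ry":0,"rz":0},{"grip":0,"x":-15,"y":-35.5,"z":0,"rx":0,"ry":0,"rz":0},{"grip":0,"x":-15,"y":-35.5,"z":0,"rx":0,"ry":0,"rz":0}]'
python3 -m jog '[{"grip":0,"x":-30,"y":-10,"z":0,"rx":0,"ry":0,"rz":-7},{"grip":0,"x":-35,"y":0,"z":0,"rx":0,"ry":0,"rz":0},{"grip":0,"x":-35,"y":0,"z":0,"rx":0,"ry":0,"rz":0},{"grip":0,"x":-35,"y":0,"z":0,"rx":0,"ry":0,"rz":0},{"grip":0,"x":-35,"y":0,"z":0,"rx":0,"ry":0,"rz":0},{"grip":0,"x":-35,"y":0,"z":0,"rx":0,"ry":0,"rz":0},{"grip":0,"x":-35,"y":0,"z":0,"rx":0,"ry":0,"rz":0},{"grip":0,"x":-35,"y":0,"z":0,"rx":0,"ry":0,"rz":0}]'
```

```text
time: 0.95
eef_pos: [0.4399, -0.4472, 0.4046]
tcp_rot: [0.787, -0.617, -0.0, -0.0]
contact_force: [0.0, -0.2, 0.5]
opening: 1.001
time: 1.62
eef_pos: [0.3536, -0.1865, 0.4043]
tcp_rot: [0.823, -0.568, -0.0, -0.0]
contact_force: [0.2, 0.6, 1.0]
opening: 1.0
```

```bash
python3 -m jog '[{"grip":0,"x":0,"y":0,"z":0,"rx":0,"ry":0,"rz":-7},{"grip":0,"x":0,"y":0,"z":0,"rx":0,"ry":0,"rz":-7},{"grip":0,"x":0,"y":0,"z":0,"rx":0,"ry":0,"rz":-7},{"grip":0,"x":0,"y":0,"z":0,"rx":0,"ry":0,"rz":-7},{"grip":0,"x":0,"y":0,"z":0,"rx":0,"ry":0,"rz":-7},{"grip":0,"x":0,"y":0,"z":0,"rx":0,"ry":0,"rz":-7},{"grip":0,"x":0,"y":0,"z":0,"rx":0,"ry":0,"rz":-7},{"grip":0,"x":0,"y":0,"z":0,"rx":0,"ry":0,"rz":-7}]'
python3 -m jog '[{"grip":0,"x":0,"y":0,"z":0,"rx":0,"ry":0,"rz":-7},{"grip":0,"x":0,"y":0,"z":0,"rx":0,"ry":0,"rz":-7},{"grip":0,"x":0,"y":0,"z":0,"rx":0,"ry":0,"rz":-7},{"grip":0,"x":0,"y":0,"z":0,"rx":0,"ry":0,"rz":-7},{"grip":0,"x":0,"y":0,"z":0,"rx":0,"ry":0,"rz":-7},{"grip":0,"x":0,"y":0,"z":0,"rx":0,"ry":0,"rz":-7},{"grip":0,"x":0,"y":0,"z":0,"rx":0,"ry":0,"rz":-7},{"grip":0,"x":0,"y":0,"z":0,"rx":0,"ry":0,"rz":-7}]'
```

```text
time: 2.28
eef_pos: [0.3543, -0.1879, 0.4046]
tcp_rot: [0.994, -0.112, -0.0, -0.0]
contact_force: [1.1, 0.4, -0.2]
opening: 1.001
time: 2.95
eef_pos: [0.3544, -0.1879, 0.4046]
tcp_rot: [0.93, 0.367, -0.0, -0.0]
contact_force: [-0.3, -0.9, 0.8]
opening: 0.999
```

```bash
python3 -m jog '[{"grip":0,"x":0,"y":0,"z":0,"rx":0,"ry":0,"rz":-7},{"grip":0,"x":0,"y":0,"z":0,"rx":0,"ry":0,"rz":-7},{"grip":0,"x":0,"y":0,"z":0,"rx":0,"ry":0,"rz":-7},{"grip":0,"x":0,"y":0,"z":0,"rx":0,"ry":0,"rz":-7},{"grip":0,"x":36,"y":3,"z":0,"rx":0,"ry":0,"rz":0},{"grip":0,"x":36,"y":3,"z":0,"rx":0,"ry":0,"rz":0},{"grip":0,"x":36,"y":3,"z":0,"rx":0,"ry":0,"rz":0},{"grip":0,"x":36,"y":3,"z":0,"rx":0,"ry":0,"rz":0}]'
python3 -m jog '[{"grip":0,"x":36,"y":3,"z":30,"rx":0,"ry":0,"rz":0},{"grip":0,"x":36,"y":3,"z":30,"rx":0,"ry":0,"rz":0},{"grip":0,"x":36,"y":3,"z":20,"rx":0,"ry":0,"rz":0},{"grip":0,"x":0,"y":0,"z":20,"rx":0,"ry":0,"rz":0},{"grip":0,"x":0,"y":0,"z":0,"rx":0,"ry":0,"rz":0}]'
python3 - <<'E'
from h import *
print(get_state()["eef_pos"])
for n in("scene","top"):
    c=read_camera(n);cv2.imwrite(f"pics/{n}1.png",c["frame"][:,:,::-1])
    f=c["frame"]; u,v=map(int,proj(c,[.47,.05,.15]));print(u,v)
    z=f[max(0,v-75):v+75,max(0,u-90):u+90,::-1];cv2.imwrite(f"pics/{n}1z.png",cv2.convertScaleAbs(cv2.resize(z,None,fx=4,fy=4,interpolation=cv2.INTER_CUBIC),alpha=1.8))
E
```

```text
time: 3.62
eef_pos: [0.4134, -0.0547, 0.4048]
tcp_rot: [0.816, 0.578, 0.0, 0.0]
contact_force: [-0.4, -0.6, 0.5]
opening: 0.997
time: 4.03
eef_pos: [0.4526, 0.0375, 0.307]
tcp_rot: [0.814, 0.58, -0.003, -0.003]
contact_force: [-0.9, -0.3, -0.6]
opening: 0.998
[0.45264264 0.03747158 0.30699718]
259 152
231 224
```

View pics/scene1z.png

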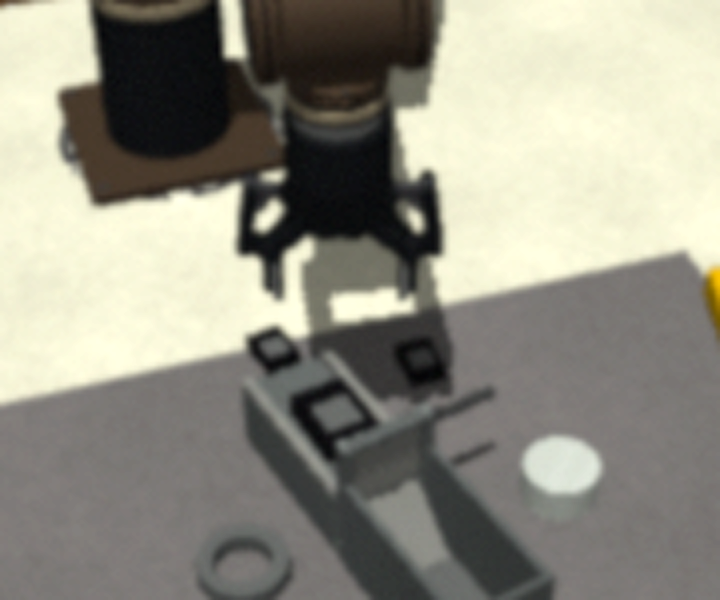

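View pics/top1z.png

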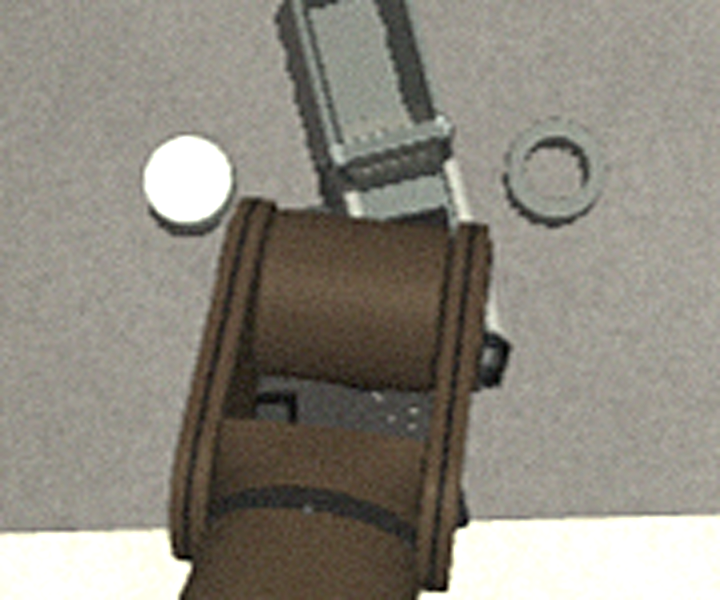

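The scene view shows both fingers, with tips at zoomed (274,297) and (406,295). The pads are thin at the tips. I'll locate the tips by casting rays onto the jaw plane.

```bash
python3 - <<'E'
from h import *
from scipy.spatial.transform import Rotation as Ro
s=get_state();print(s["eef_pos"],s["tcp_rot"]);R=Ro.from_quat(s["tcp_rot"]).as_matrix();p=s["eef_pos"];print(R.round(3))
c=read_camera("scene")
Rc,t,K=c["R"],c["t"],c["intrinsics"];o=-Rc.T@t
for yo in(0,.011):
 for q in[(266,292),(280,298),(399,290),(412,297),(240,250),(440,250),(290,200),(390,225),(340,240)]:
  d=Rc.T@np.linalg.inv(K)@np.array([q[0]/4+169-.4,q[1]/4+77-.4,1]);n=R[:,1];pp=p+n*yo
  X=o+d*(n@(pp-o))/(n@d);print(yo,q,(R.T@(X-p)*1e3).round(0))
c=cv2.imread("pics/scene1.png")[110:160,220:290];cv2.imwrite("pics/sc1zz.png",cv2.convertScaleAbs(cv2.resize(c,None,fx=10,fy=10,interpolation=cv2.INTER_CUBIC),alpha=2.2))
E
```

```text
[0.45385576 0.03560557 0.31103742] [ 8.15269464e-01  5.79080739e-01 -8.84863011e-04 -6.44881276e-04]
[[ 0.329  0.944 -0.002]
 [ 0.944 -0.329  0.   ]
 [-0.001 -0.002 -1.   ]]
0 (266, 292) [-54.   0. 159.]
0 (280, 298) [-44.   0. 165.]
0 (399, 290) [ 44.   0. 156.]
0 (412, 297) [ 54.   0. 163.]
0 (240, 250) [-71.   0. 120.]
0 (440, 250) [ 73.   0. 118.]
0 (290, 200) [-33.  -0.  74.]
0 (390, 225) [37.  0. 96.]
0 (340, 240) [  1.   0. 110.]
0.011 (266, 292) [-53.  11. 150.]
0.011 (280, 298) [-43.  11. 156.]
0.011 (399, 290) [ 44.  11. 147.]
0.011 (412, 297) [ 54.  11. 154.]
0.011 (240, 250) [-70.  11. 111.]
0.011 (440, 250) [ 73.  11. 110.]
0.011 (290, 200) [-32.  11.  66.]
0.011 (390, 225) [37. 11. 87.]
0.011 (340, 240) [  2.  11. 101.]
```

View pics/sc1zz.png

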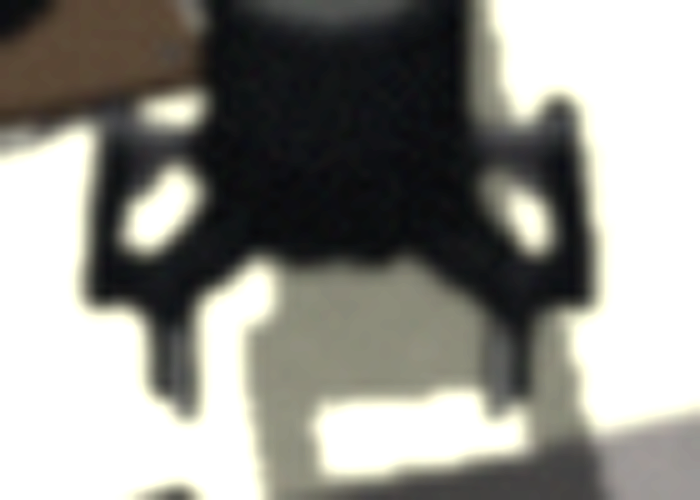

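```bash
python3 -m jog '[{"grip":0,"x":0,"y":0,"z":0,"rx":-5,"ry":0,"rz":0},{"grip":0,"x":0,"y":0,"z":0,"rx":-5,"ry":0,"rz":0},{"grip":0,"x":0,"y":0,"z":0,"rx":-5,"ry":0,"rz":0},{"grip":0,"x":7,"y":-20,"z":0,"rx":0,"ry":0,"rz":0},{"grip":0,"x":7,"y":-20,"z":0,"rx":0,"ry":0,"rz":0},{"grip":0,"x":0,"y":-22,"z":0,"rx":0,"ry":0,"rz":0},{"grip":0,"x":0,"y":0,"z":20,"rx":0,"ry":0,"rz":0},{"grip":0,"x":0,"y":0,"z":20,"rx":0,"ry":0,"rz":0}]'
python3 -m jog '[{"grip":0,"x":0,"y":0,"z":0,"rx":0,"ry":0,"rz":0},{"grip":0,"x":0,"y":0,"z":0,"rx":0,"ry":0,"rz":0}]'
python3 - <<'E'
from h import *
from scipy.spatial.transform import Rotation as Ro
s=get_state();R=Ro.from_quat(s["tcp_rot"]).as_matrix();p=s["eef_pos"];print(p,R.round(3),s["qpos"])
Rb=Ro.from_euler('z',.23).as_matrix();b=np.array([.571,.032,0])
for x in(-.048,.048): print((1e3*Rb.T@(p+R@[x,0,.16]-b)).round(1))
E
```

```text
time: 4.85
eef_pos: [0.4123, 0.0644, 0.2596]
tcp_rot: [0.808, 0.573, 0.079, 0.109]
contact_force: [0.7, 0.0, 0.5]
opening: 1.001
time: 5.02
eef_pos: [0.4122, 0.0642, 0.2578]
tcp_rot: [0.809, 0.573, 0.076, 0.107]
contact_force: [-0.6, 0.9, 0.3]
opening: 1.001
[0.41224606 0.06418771 0.25775114] [[ 0.332  0.911  0.245]
 [ 0.943 -0.321 -0.086]
 [ 0.     0.259 -0.966]] [-0.07727928 -0.15612127  2.34130807 -0.10338123  0.70527696 -1.23948127]
[-138.1    4.8  103.2]
[-86.4  85.7 103.2]
```

```bash
python3 -m jog '[{"grip":0,"x":0,"y":0,"z":20,"rx":0,"ry":0,"rz":0},{"grip":0,"x":0,"y":0,"z":17,"rx":0,"ry":0,"rz":0},{"grip":0,"x":0,"y":0,"z":0,"rx":0,"ry":0,"rz":0},{"grip":0,"x":0,"y":0,"z":0,"rx":0,"ry":0,"rz":0}]'
cat > st.py <<'E'
from h import *
import sys
from scipy.spatial.transform import Rotation as Ro
s=get_state();R=Ro.from_quat(s["tcp_rot"]).as_matrix();p=s["eef_pos"];print(s["time"],p,s["contact_force"])
Rb=Ro.from_euler('z',.23).as_matrix();b=np.array([.571,.032,0])
for x in(-.048,.048): print((1e3*Rb.T@(p+R@[x,0,.16]-b)).round(1))
print("box x in tool",(R.T@Rb[:,0]).round(3))
k=sys.argv[1]
for n,r in(("scene",(140,240,215,315)),("top",(130,280,170,290))):
    f=read_camera(n)["frame"][:,:,::-1];z=f[r[0]:r[1],r[2]:r[3]]
    cv2.imwrite(f"pics/{n}_{k}.png",cv2.convertScaleAbs(cv2.resize(z,None,fx=5 if n=="scene" else 4,fy=5 if n=="scene" else 4,interpolation=cv2.INTER_CUBIC),alpha=2.2))
E
python3 st.py a
```

```text
time: 5.35
eef_pos: [0.4215, 0.0615, 0.2221]
tcp_rot: [0.809, 0.573, 0.076, 0.107]
contact_force: [0.3, -0.3, 0.6]
opening: 1.001
5.35 [0.42152226 0.06145403 0.22211702] [ 0.30794602 -0.31738526  0.55036662]
[-129.6   -0.    67.6]
[-78.   81.   67.6]
box x in tool [0.537 0.815 0.219]
```

View pics/scene_a.png

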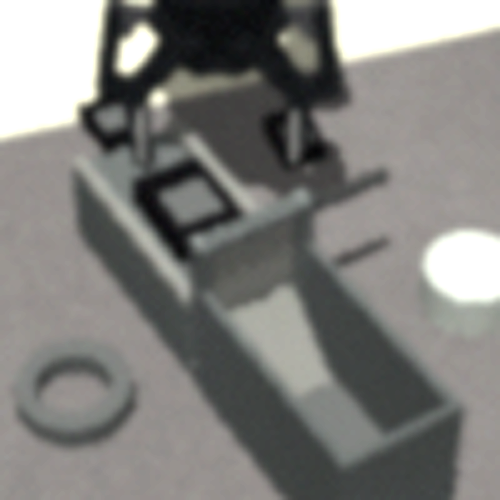

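View pics/top_a.png

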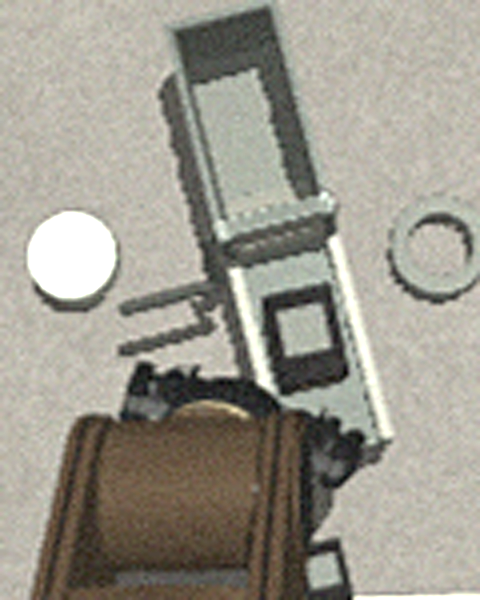

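```bash
python3 -m jog '[{"grip":0,"x":5.4,"y":7.8,"z":3.7,"rx":0,"ry":0,"rz":0},{"grip":0,"x":5.4,"y":8.15,"z":2.2,"rx":0,"ry":0,"rz":0},{"grip":0,"x":5.4,"y":8.15,"z":2.2,"rx":0,"ry":0,"rz":0},{"grip":0,"x":0,"y":0,"z":0,"rx":0,"ry":0,"rz":0}]'
python3 st.py b
```

```text
time: 5.78
eef_pos: [0.4525, 0.069, 0.2211]
tcp_rot: [0.808, 0.574, 0.077, 0.108]
contact_force: [0.4, 0.1, 0.6]
opening: 1.0
5.7833 [0.45247139 0.06903154 0.22107003] [0.38366202 0.06883923 0.59546248]
[-97.1   0.2  66.6]
[-45.7  81.2  66.7]
box x in tool [0.536 0.814 0.222]
```

View pics/scene_b.png

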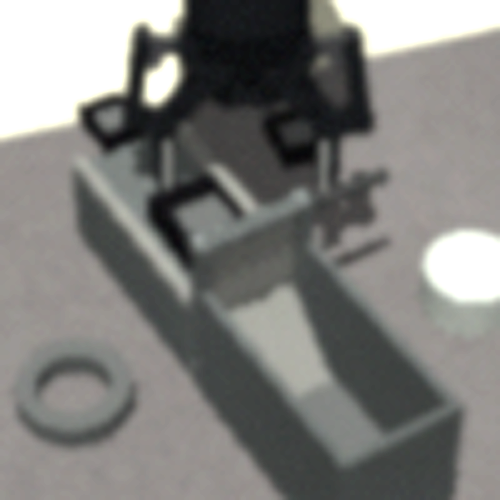

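View pics/top_b.png

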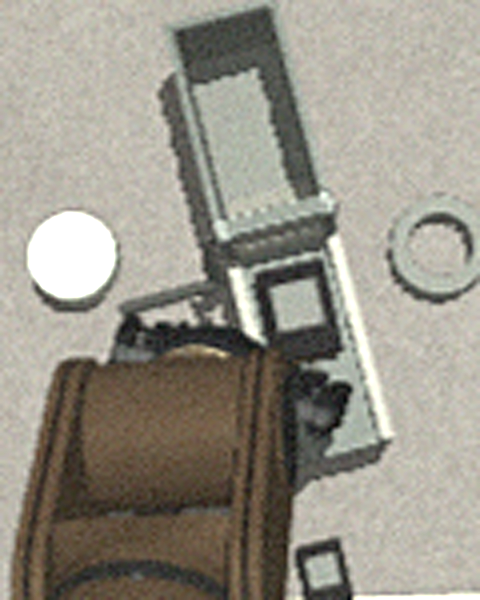

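The pack moved about 14 mm, its front is now about 25 mm short of the flap, and the bar finger is just short of the bar. I'll continue.

```bash
python3 -m jog '[{"grip":0,"x":4.3,"y":6.5,"z":1.8,"rx":0,"ry":0,"rz":0},{"grip":0,"x":4.3,"y":6.5,"z":1.8,"rx":0,"ry":0,"rz":0},{"grip":0,"x":4.3,"y":6.5,"z":1.8,"rx":0,"ry":0,"rz":0}]'
python3 st.py c
```

```text
time: 6.13
eef_pos: [0.4714, 0.0743, 0.2166]
tcp_rot: [0.808, 0.575, 0.069, 0.103]
contact_force: [-11.0, -5.0, -1.4]
opening: 0.998
6.1333 [0.4714487  0.07429598 0.21658509] [-11.02606706  -4.95920776  -1.44747074]
[-80.2   1.3  61.9]
[-28.8  82.4  61.2]
box x in tool [0.535 0.82  0.205]
```

View pics/scene_c.png

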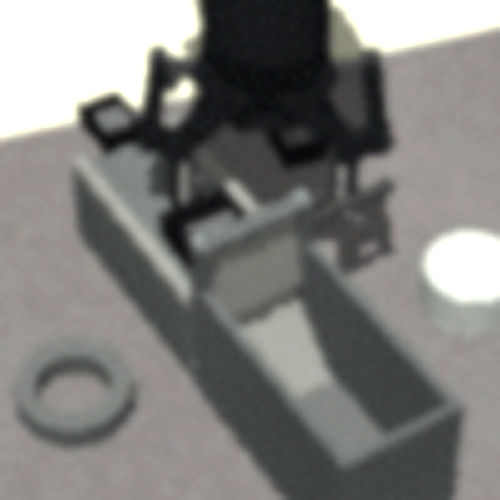

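View pics/top_c.png

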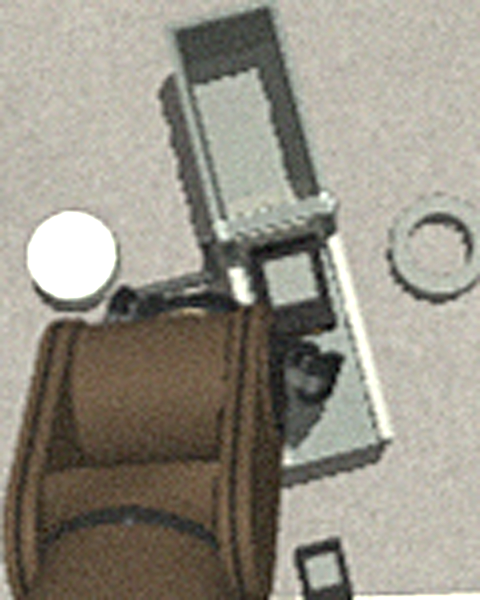

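```bash
python3 -m jog '[{"grip":0,"x":0,"y":0,"z":0,"rx":0,"ry":0,"rz":0},{"grip":0,"x":0,"y":0,"z":0,"rx":0,"ry":0,"rz":0}]'
python3 st.py d
```

```text
time: 6.4
eef_pos: [0.4716, 0.0743, 0.2166]
tcp_rot: [0.808, 0.575, 0.07, 0.104]
contact_force: [-5.8, -2.0, -1.6]
opening: 1.005
6.4 [0.47163272 0.07428447 0.21658484] [-5.84703537 -2.00059298 -1.61608558]
[-79.7   1.2  61.9]
[-28.4  82.3  61.3]
box x in tool [0.535 0.819 0.207]
```

```bash
python3 - <<'E'
import cv2,numpy as np
a=cv2.imread("pics/scene_d.png");b=cv2.imread("pics/top_d.png")
cv2.imwrite("pics/d.png",np.hstack([cv2.resize(b[180:480,80:400],(400,375)),cv2.resize(a[100:350,100:400],(400,375))]))
E
```

```text
(no output)
```

View pics/d.png

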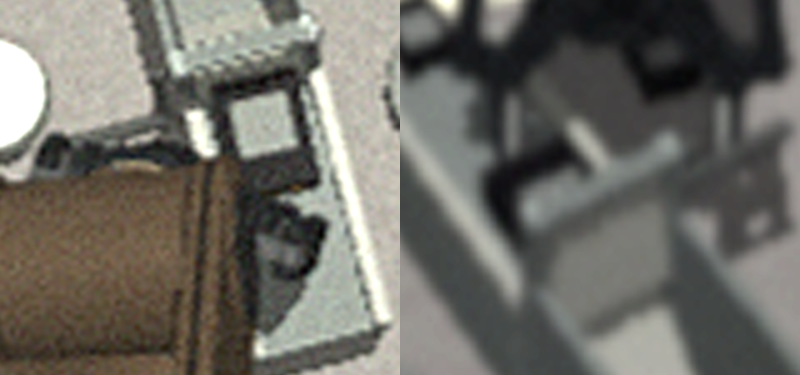

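```bash
python3 -m jog '[{"grip":0,"x":0,"y":0.5,"z":-4.5,"rx":0,"ry":0,"rz":0},{"grip":0,"x":3.2,"y":4.9,"z":1.1,"rx":0,"ry":0,"rz":0},{"grip":0,"x":3.2,"y":4.9,"z":1.1,"rx":0,"ry":0,"rz":0}]'
python3 st.py e; python3 - <<'E'
import cv2,numpy as np
a=cv2.imread("pics/scene_e.png");b=cv2.imread("pics/top_e.png")
cv2.imwrite("pics/e.png",np.hstack([cv2.resize(b[180:480,80:400],(400,375)),cv2.resize(a[100:350,100:400],(400,375))]))
E
```

```text
time: 6.75
eef_pos: [0.4819, 0.0772, 0.2206]
tcp_rot: [0.809, 0.575, 0.07, 0.103]
contact_force: [-4.2, -2.8, -5.5]
opening: 1.001
6.75 [0.48186316 0.07724847 0.22060999] [-4.15961464 -2.80070146 -5.53097528]
[-69.4   1.9  65.8]
[-18.   83.   65.3]
box x in tool [0.536 0.819 0.205]
```

View pics/e.png

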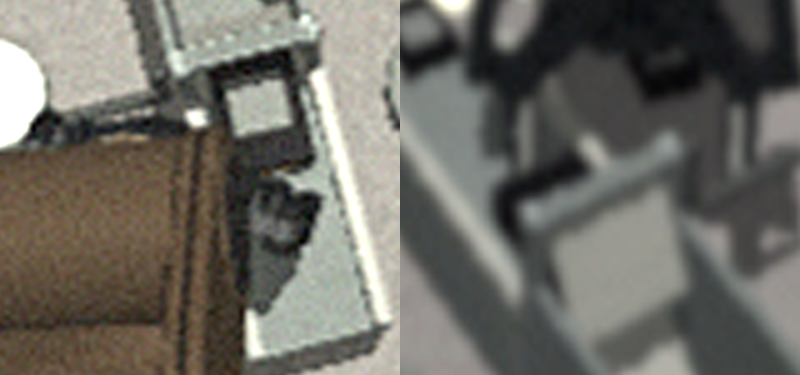

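```bash
python3 -m jog '[{"grip":0,"x":3.2,"y":4.9,"z":1.2,"rx":0,"ry":0,"rz":0},{"grip":0,"x":3.2,"y":4.9,"z":1.2,"rx":0,"ry":0,"rz":0}]'
python3 st.py f; python3 - <<'E'
import cv2,numpy as np
a=cv2.imread("pics/scene_f.png");b=cv2.imread("pics/top_f.png")
cv2.imwrite("pics/f.png",np.hstack([cv2.resize(b[180:480,80:400],(400,375)),cv2.resize(a[100:350,100:400],(400,375))]))
E
```

```text
time: 7.02
eef_pos: [0.4948, 0.08, 0.2223]
tcp_rot: [0.809, 0.574, 0.072, 0.105]
contact_force: [-4.6, -1.9, -4.1]
opening: 1.004
7.0167 [0.49476353 0.07999998 0.22228575] [-4.58339714 -1.90209643 -4.08237389]
[-55.2   1.6  67.6]
[-3.8 82.6 67.3]
box x in tool [0.536 0.817 0.211]
```

View pics/f.png

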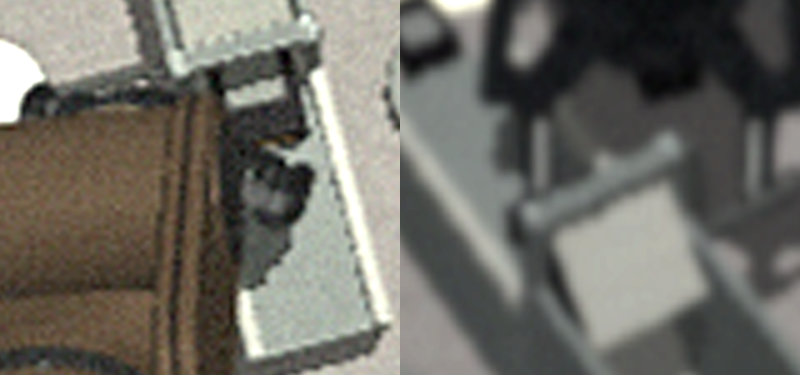

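```bash
python3 -m jog '[{"grip":0,"x":2.7,"y":4.0,"z":1.8,"rx":0,"ry":0,"rz":0},{"grip":0,"x":2.7,"y":4.0,"z":1.3,"rx":0,"ry":0,"rz":0}]'
python3 st.py g; python3 - <<'E'
import cv2,numpy as np
a=cv2.imread("pics/scene_g.png");b=cv2.imread("pics/top_g.png")
cv2.imwrite("pics/g.png",np.hstack([cv2.resize(b[180:480,80:400],(400,375)),cv2.resize(a[100:350,100:400],(400,375))]))
E
```

```text
time: 7.28
eef_pos: [0.5061, 0.0824, 0.224]
tcp_rot: [0.808, 0.574, 0.075, 0.106]
contact_force: [-9.5, -1.4, 6.0]
opening: 1.001
7.2833 [0.50607674 0.08242414 0.22398604] [-9.52682964 -1.41671336  5.97404093]
[-42.6   1.2  69.4]
[ 8.8 82.2 69.4]
box x in tool [0.536 0.816 0.218]
```

View pics/g.png

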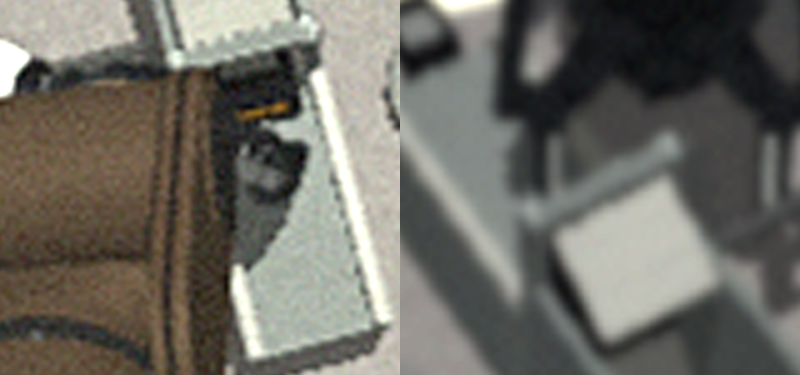

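```bash
python3 -m jog '[{"grip":0,"x":0,"y":0,"z":0,"rx":0,"ry":0,"rz":0},{"grip":0,"x":0,"y":0,"z":0,"rx":0,"ry":0,"rz":0},{"grip":0,"x":0,"y":0,"z":0,"rx":0,"ry":0,"rz":0}]'
python3 st.py h; python3 - <<'E'
import cv2,numpy as np
a=cv2.imread("pics/scene_h.png");b=cv2.imread("pics/top_h.png")
cv2.imwrite("pics/h.png",np.hstack([cv2.resize(b[120:380,140:360],(370,437)),cv2.resize(a[100:400,150:450],(430,437))]))
E
```

```text
time: 7.63
eef_pos: [0.506, 0.0825, 0.2241]
tcp_rot: [0.808, 0.574, 0.076, 0.106]
contact_force: [-4.9, -0.5, 0.9]
opening: 0.999
7.6333 [0.5060465  0.0825181  0.22405446] [-4.92023887 -0.51956062  0.87606044]
[-42.5   1.3  69.5]
[ 9.  82.3 69.5]
box x in tool [0.536 0.816 0.219]
```

View pics/h.png

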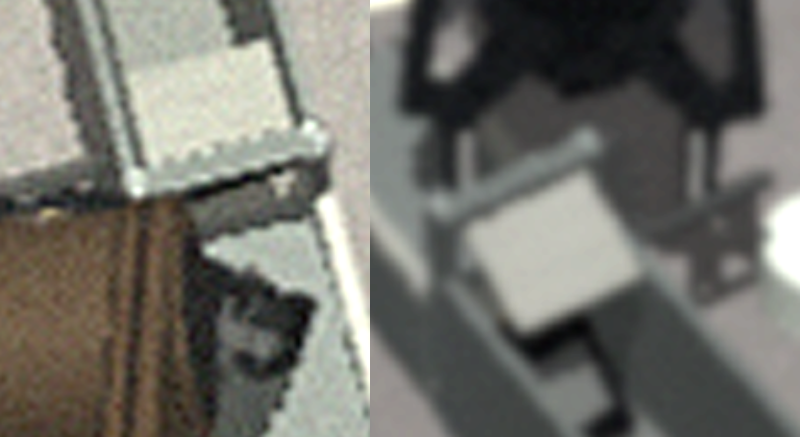

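The pack has dropped down the chute and is visible in the tray below the flap. I'll retreat and let the flap close.

```bash
python3 -m jog '[{"grip":0,"x":0,"y":0,"z":0,"rx":0,"ry":0,"rz":0},{"grip":0,"x":-3.2,"y":-4.9,"z":-1.3,"rx":0,"ry":0,"rz":0},{"grip":0,"x":-3.2,"y":-4.9,"z":-1.3,"rx":0,"ry":0,"rz":0},{"grip":0,"x":-3.2,"y":-4.9,"z":-1.3,"rx":0,"ry":0,"rz":0},{"grip":0,"x":-3.2,"y":-4.9,"z":-1.3,"rx":0,"ry":0,"rz":0},{"grip":0,"x":-3.2,"y":-4.9,"z":-1.3,"rx":0,"ry":0,"rz":0},{"grip":0,"x":-3.2,"y":-4.9,"z":-1.3,"rx":0,"ry":0,"rz":0},{"grip":0,"x":-3.2,"y":-4.9,"z":-1.3,"rx":0,"ry":0,"rz":0}]'
python3 -m jog '[{"grip":0,"x":-5.4,"y":-8.2,"z":-2.2,"rx":0,"ry":0,"rz":0},{"grip":0,"x":-5.4,"y":-8.2,"z":-2.2,"rx":0,"ry":0,"rz":0},{"grip":0,"x":-5.4,"y":-8.2,"z":-2.2,"rx":0,"ry":0,"rz":0},{"grip":0,"x":-5.4,"y":-8.2,"z":-2.2,"rx":0,"ry":0,"rz":0},{"grip":0,"x":0,"y":0,"z":-20,"rx":0,"ry":0,"rz":0},{"grip":0,"x":0,"y":0,"z":-30,"rx":0,"ry":0,"rz":0},{"grip":0,"x":0,"y":0,"z":-30,"rx":0,"ry":0,"rz":0},{"grip":0,"x":0,"y":0,"z":0,"rx":0,"ry":0,"rz":0}]'
python3 -m jog '[{"grip":0,"x":0,"y":0,"z":0,"rx":0,"ry":0,"rz":0},{"grip":0,"x":0,"y":0,"z":0,"rx":0,"ry":0,"rz":0},{"grip":0,"x":0,"y":0,"z":0,"rx":0,"ry":0,"rz":0},{"grip":0,"x":0,"y":0,"z":0,"rx":0,"ry":0,"rz":0},{"grip":0,"x":0,"y":0,"z":0,"rx":0,"ry":0,"rz":0},{"grip":0,"x":0,"y":0,"z":0,"rx":0,"ry":0,"rz":0}]'
python3 st.py i; python3 - <<'E'
import cv2,numpy as np
a=cv2.imread("pics/scene_i.png");b=cv2.imread("pics/top_i.png")
cv2.imwrite("pics/i.png",np.hstack([cv2.resize(b[:450,80:400],(370,520)),cv2.resize(a[100:500,150:480],(430,520))]))
E
```

```text
time: 8.4
eef_pos: [0.4653, 0.0727, 0.2245]
tcp_rot: [0.808, 0.574, 0.077, 0.107]
contact_force: [-1.6, -0.2, 0.1]
opening: 1.001
time: 9.07
eef_pos: [0.407, 0.0706, 0.3063]
tcp_rot: [0.808, 0.573, 0.08, 0.11]
contact_force: [0.7, -0.0, 0.2]
opening: 1.001
time: 9.57
eef_pos: [0.4063, 0.0704, 0.2997]
tcp_rot: [0.809, 0.574, 0.075, 0.106]
contact_force: [0.1, 0.0, -0.2]
opening: 1.002
9.5667 [0.40632744 0.07044046 0.29973959] [ 0.05464205  0.03643461 -0.15827887]
[-142.7   12.3  145.1]
[-91.2  93.4 145.1]
box x in tool [0.537 0.816 0.217]
```

View pics/i.png

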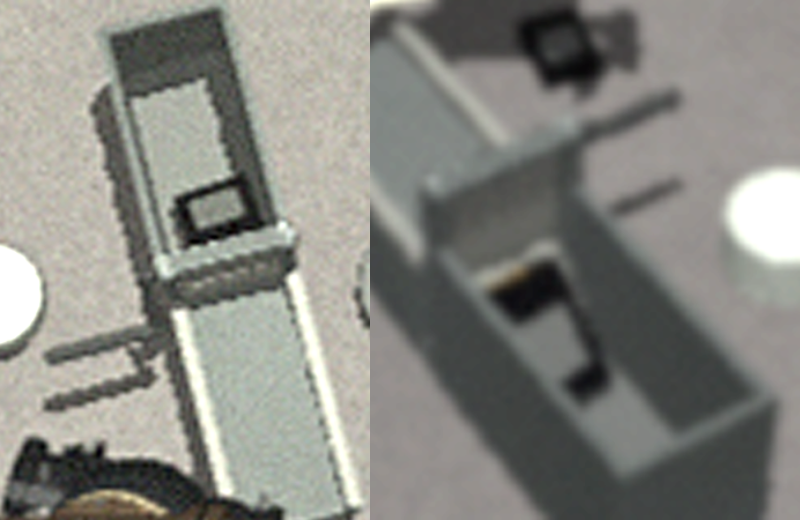

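```bash
python3 -m jog '[{"grip":0,"x":0,"y":0,"z":0,"rx":0,"ry":0,"rz":0},{"grip":0,"x":0,"y":0,"z":0,"rx":0,"ry":0,"rz":0},{"grip":0,"x":0,"y":0,"z":0,"rx":0,"ry":0,"rz":0},{"grip":0,"x":0,"y":0,"z":0,"rx":0,"ry":0,"rz":0},{"grip":0,"x":0,"y":0,"z":0,"rx":0,"ry":0,"rz":0},{"grip":0,"x":0,"y":0,"z":0,"rx":0,"ry":0,"rz":0}]' >/dev/null
python3 st.py j; python3 - <<'E'
from h import *
T,S=read_camera("top"),read_camera("scene")
a,b=np.array([237.2,175.]),np.array([274,213.])
P=lambda c:c["intrinsics"]@np.c_[c["R"],c["t"]]
X=cv2.triangulatePoints(P(T),P(S),a,b);X=X[:3,0]/X[3]
R=np.array([[np.cos(.23),-np.sin(.23)],[np.sin(.23),np.cos(.23)]]);print("pack top centre in box mm",(R.T@(X[:2]-[.571,.032])*1e3).round(1),X[2]*1e3)
i=[cv2.imread(f"pics/{n}_{k}.png").astype(int) for n in("scene","top") for k in"ij"]
print("mean/max diff",[ (np.abs(i[q]-i[q+1]).mean().round(2),cv2.GaussianBlur(np.abs(i[q]-i[q+1]).astype(np.uint8),(21,21),0).max()) for q in(0,2)])
f=S["frame"][150:245,245:325,::-1];g=T["frame"][125:205,205:270,::-1]
e=lambda z:cv2.convertScaleAbs(cv2.resize(z,(390,480),interpolation=cv2.INTER_CUBIC),alpha=2.6)
cv2.imwrite("pics/j.png",np.hstack([e(f),e(g)]))
E
```

```text
10.1667 [0.40645467 0.07051009 0.30075869] [ 0.26643312  0.43625974 -0.67420608]
[-142.2   12.3  146.2]
[-90.7  93.3 146.2]
box x in tool [0.536 0.815 0.219]
pack top centre in box mm [44.2 -0.2] 40.096817502483304
mean/max diff [(np.float64(1.05), np.uint8(22)), (np.float64(5.56), np.uint8(28))]
```

View pics/j.png

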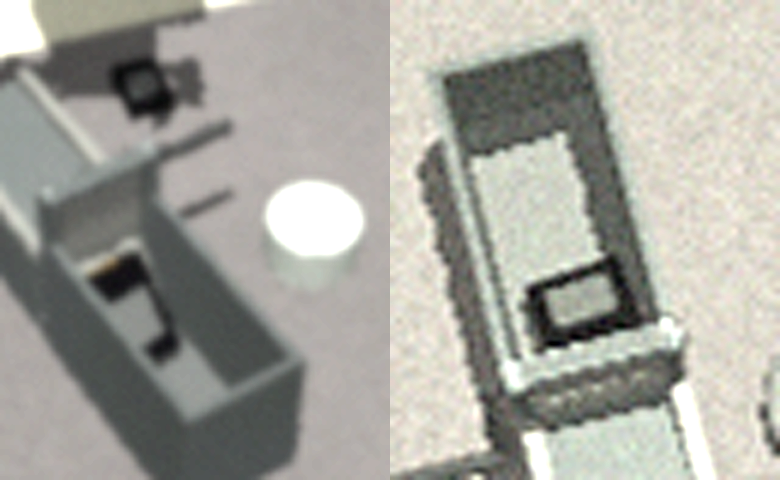

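The pack rests on the foot of the chute in the tray, with its underside centre at about x=30, y=0, z=26 mm. The bar tip is back at its starting pixel (292,175), so the flap is closed. The arm is clear of everything, so I'm handing in.

```bash
python3 -c "
from plant import *
print(sign_off())"
```

```text
the job is handed in; nothing more can be done
None
```

I pushed the pack into the tray and the flap closed behind it. The job is handed in, and no verdict was reported.

- **What I did:** The gripper was fully open, turned about 32° across the box and tilted about 15°, so one forward push worked both fingers. The left finger swung the push bar in while the right finger slid the pack under the flap. The pack tipped down the chute, and I drew the arm back along the same line and raised it.
- **During the push:** By finger position the flap was at about 1.1 to 1.2 rad when the pack tipped over the deck end. That flap angle is worked out from geometry, not measured. Force on the tool read up to about 12 N, when the finger first met the bar.
- **Pack:** Two-view triangulation puts the underside centre at about x = 30, y = 0, z = 26 mm in the box frame. It lies sloped at the foot of the chute. I worked out the underside point assuming the pack lies at the chute's 46° slope.
- **At rest:** Pictures 0.6 s apart showed no shift I could see. The automatic image difference was inconclusive: image noise, and a slight change in the arm's pose.
- **Flap and arm:** The push bar's tip is back at its starting pixel, so the flap looks closed. The tool force reads about 0 and the arm is clear. The tape roll and tin look unmoved; I did not check the other bench items in the last pictures.
- **Disagreements:** The fingertip height wandered between about 62 and 69 mm during the push, and I corrected it once. The two camera fits of the box angle differed by 0.015 rad (0.223 and 0.238); I used 0.23.

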